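# Refit the grease filter of a worktop extractor

## Task

The washed grease filter lies beside the worktop extractor. Put it back: tilt it, hook its tongue under the steel lip at one end of the opening, gently lower the other end, not letting it fall, until it lies flat on the ledges, then turn the catch all the way over the filter to lock it and let go. The catch stays open until the filter is down, and the garlic, apple and lemon stay where they are.

Things in the scene. Friction and masses are not known exactly. Their poses are not given: they have to be found in the camera images.
- extractor: Low grey box fixed to the worktop, 250 (x) x 200 (y) mm, rim 58 mm above its origin (centre of underside), z up. Its open well spans x -66 to +105, y -70 to +70 mm; a ledge runs round inside, its top at z = 40 mm. At the +x end a fixed steel lip reaches 12 mm over the well. The rim at the -x end carries the catch.
- lip_edge (a point): Middle of the lip's lower free edge, extractor frame (93, 0, 52) mm, axes as the extractor. The lip is 6 mm thick, its top flush with the rim, across the whole 140 mm width. The space under it, down to the ledge, is 12 mm high and 12 mm deep, closed behind by the wall at x = 105 mm.
- seat (a point): Where the filter's origin comes to lie when seated (within 3 mm along x and 5 mm along y): on the ledges, extractor frame (19.5, 0, 40) mm; axes as the extractor. The seated filter's x points the same way as the extractor's x.
- filter: Loose aluminium filter cassette, 0.25 to 0.47 kg, lying flat, right way up. Origin: centre of the underside of its whole 165 mm length; x along it toward the tongue, z up. A mesh-faced frame 17 mm thick, 130 mm wide, from x = -82.5 to +62.5 mm; then a tongue 5 mm thick, 90 mm wide, flush with the underside, to x = +82.5 mm. A grip rib stands on top.
- tongue_tip (a point): Middle of the lower edge of the tongue's free end, filter frame (82.5, 0, 0) mm; axes as the filter.
- filter_grip (a point): On the upright grip rib, filter frame (-10, 0, 39) mm, axes as the filter. The rib is 14 mm thick (x), 80 mm long (y), from the frame's top face (17 mm above the underside) up to 49 mm. Take it here, fingers closing along the filter's x: fingertips 19 mm below this point clear the frame by 3 mm.
- catch (a joint): Angle of the steel turn-catch about a vertical axis. 0 = fully open (arm along the rim, 1.45 rad anticlockwise from the extractor's +x); grows clockwise seen from above to the stop at 1.45 = closed, arm along the extractor's +x over the filter's end. Starts near open, turns with light friction (0.03 N m), stays where it is left.
- catch_grip (a point): On the catch's axis, extractor frame (-96, 0, 84) mm; x along its arm, z up. The arm is 16 mm wide, 7 mm thick, reaches 48 mm from the axis, underside 60 mm above the worktop (2 mm above the rim, 3 mm above a seated filter). On it stands a finger ridge 50 mm long (along the arm, centred on the axis), 12 mm thick, top 95 mm above the worktop.
- garlic: Garlic bulb, 60 mm, loose bystander.
- apple: Green apple, 75 mm, loose bystander.
- lemon: Lemon, 78 mm long, loose bystander.

How it is judged:
By the outcome, as a careful person would: the job done as asked, in the order asked, and still so for the second after the job is handed in, with the robot touching nothing.
It also fails if it takes over 58 s, if anything falls off the work surface, if the arm or the gripper's body presses on something with over 40 N, if the wrist force passes 120 N, or if a joint passes its speed limit or range.

## Robot

A 6-joint arm with a two-finger parallel gripper is mounted at the origin on a cart in front of the work surface, level with it; the furniture and walls round the work are solid. World frame = base frame: x ahead of the robot, y to its left, z up, the work surface at z = 0. Lengths are in m, angles in rad, forces in N, time in s.
With the tool pointing down it reaches from about 0.325 to 0.85 m from the base axis. Payload 4.4 kg.
Tool frame: the origin (TCP) lies midway between the tips of the shut fingers; the grasp point (between the pads) lies 19 mm behind it; z points along the fingers, y is the line along which they close (so a half turn about z gives the same grasp; the last joint's range is limited). The gripper opens to 94 mm and grips with 3 to 60 N. Pads are 16 mm wide; open, the fingers measure 119 mm over their backs; the gripper's body (75 mm by 177 mm) begins 78 mm behind the grasp point.
Start: joints at [-1.355, 0.207, 1.542, -0, 1.393, -0.15], TCP at [0.206, -0.537, 0.205] pointing down, gripper open.
Joint ranges: [-2.73, 2.73], [-0.86, 2.22], [0.23, 2.46], [-1.11, 4.25], [0.08, 2.63], [-2.82, 2.82]. Speed limits (rad/s): [2.79, 2.79, 3.14, 3.14, 3.14, 3.14].

## Interface

Orientations are given as a rotation vector (axis times angle).
In Python, from plant import sense, read_camera, calibration, order gives the robot as it stands. The module is installed in compiled form; this text tells all that it offers.
- The arm moves only by the tool send_rows, never from a script. Its argument "deltas" is a list of rows, each a list of 2 entries, a list of its own where there are three numbers: the shift along the world's x, y, z scaled (see below), then the turn about the world's z scaled (see below). A call has 1 to 20 rows; each row is the pose to reach, as a shift and turn from the pose commanded when the call began; what a row does not reach only later rows make up. The controller multiplies each number of a shift by 1 m and each number of a turn by 45 degrees. A row lasts 1/10 s, in which the tool goes at most 50 mm and 8.59 degrees, less where a joint would pass 70% of its speed; a pose out of reach is approached as far as the arm can. A call with a number of a shift or a turn outside -1 to 1 is refused whole. A call with a gripper value outside its range is refused whole. "gripper" is the closure, from -1 (fully open) to 1 (shut), set as the call begins (left out, the last holds). The fingers move at their own pace and stop on an object; the grip force is fixed at half the most. Time passes only in rows, so rows that repeat a pose let the fingers close. It gives the time, the measured TCP pose, the force, the opening and the grip force at its end, in the units of the state.
- sense(): the state, without advancing time (a new reading comes with each control period).
- read_camera(name): name is "scene" or "top" or "wrist"; returns the picture (384x512x3 uint8, red, green, blue); there is no depth.
- calibration(name): a dict with "camera_matrix" (3x3 intrinsics, pixels), "xyz" and "attitude" of the camera in the world; the wrist camera has in their place "tool_from_camera" (4x4, takes a point from camera to tool coordinates, whose origin is the TCP and whose axes are the flange's). Camera axes: x right, y down, z forward; pixel columns grow to the right and rows downward; lengths in m; the calibration is good to about 2 mm. A picture is of the moment at which its call begins: read the wrist's pose just before it. calibration takes no time and is no camera call.
- order.sign_off(): hands the job in; it is judged then, once.
The state is a dict: "clock": time; "joint_pos": joint angles; "qvel": joint speeds; "joint_efforts": joint torques, N m; "ee_pos": TCP position; "tool_rot": TCP orientation; "contact_force": force on the tool from outside, world axes, zero at the start; "ft_torque": the same for the moment, N m; "gripper_width": finger opening in m; "finger_force": force on a finger pad.
Only numpy, scipy, OpenCV 4.12 (cv2) and the standard library are available. Lean on these libraries where they do the work, as an engineer would, in place of code of your own. Each camera call takes 0.05 s, during which the arm holds its last target. There are 200 camera calls.

## Working session

There is one attempt and no reset: what is moved stays moved. The work goes in short steps, Python scripts to look and compute and a tool call to move; the robot and the scene stay as the last step left them, time stands still between calls to the robot, and variables do not carry over. Pictures are saved under pics/ and viewed, at most 10 in all, crops included, and the job is handed in when it is done.

Besides the shell and the picture viewer there is one more tool, called after "Call:" as name(argument=value, ...), one argument or row to a line, values as JSON. send_rows: Moves the arm, as the interface text tells. Shifts and turns lie within -1 to 1; 1 stands for 1 m of shift or 45 degrees of turn. Its arguments: {"type":"object","properties":{"deltas":{"type":"array"},"gripper":{"type":"number"}},"required":["deltas"]}

```bash
mkdir -p pics; ls; python3 - <<'E'
from plant import *
import cv2
print(sense())
for n in("scene","top"):
    im=read_camera(n); cv2.imwrite(f"pics/{n}0.png",im[:,:,::-1]); print(n,calibration(n))
print(calibration("wrist"))
E
```

```text
pics
{'clock': 0.0, 'joint_pos': array([-1.35449004e+00,  2.07391020e-01,  1.54294238e+00, -2.66732425e-05,
        1.39348110e+00, -1.50542862e-01]), 'qvel': array([ 0.00042494,  0.00142085, -0.00198856,  0.0014688 ,  0.00120881,
       -0.00131999]), 'joint_efforts': array([ 6.69946735e-05, -3.70873439e+01, -2.81419837e+01,  6.98335958e-02,
        3.62475263e-02, -1.78025825e-04]), 'ee_pos': array([ 0.20602301, -0.53596659,  0.20431275]), 'tool_rot': array([-3.08670798e+00, -5.72621901e-01,  1.55839417e-04]), 'contact_force': array([-0.73651213,  0.32546174,  0.94626679]), 'ft_torque': array([-0.03059018,  0.03341388, -0.01298823]), 'finger_force': 0.0, 'gripper_width': 0.09396071757878086}
scene {'camera_matrix': array([[442.89720379,   0.        , 252.93653176],
       [  0.        , 442.89720379, 187.68195071],
       [  0.        ,   0.        ,   1.        ]]), 'xyz': array([-0.32659647,  0.58015638,  0.71004199]), 'attitude': array([-1.20662381,  2.06094777, -1.17912086])}
top {'camera_matrix': array([[396.67990296,   0.        , 251.74451587],
       [  0.        , 396.67990296, 188.18730503],
       [  0.        ,   0.        ,   1.        ]]), 'xyz': array([0.39017488, 0.07030716, 1.1404502 ]), 'attitude': array([-2.12457262,  2.17956768, -0.17496568])}
{'camera_matrix': array([[307.94996687,   0.        , 258.40514093],
       [  0.        , 307.94996687, 189.55949441],
       [  0.        ,   0.        ,   1.        ]]), 'tool_from_camera': array([[ 5.57268908e-05, -9.59424450e-01, -2.81965817e-01,
         8.22574148e-02],
       [ 9.99999642e-01, -1.84482703e-04,  8.25362767e-04,
         1.59614124e-04],
       [-8.43891035e-04, -2.81965762e-01,  9.59424097e-01,
        -1.80563632e-01],
       [ 0.00000000e+00,  0.00000000e+00,  0.00000000e+00,
         1.00000000e+00]])}
```

View pics/top0.png

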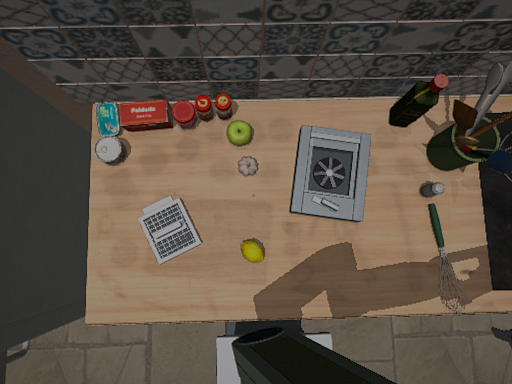

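View pics/scene0.png

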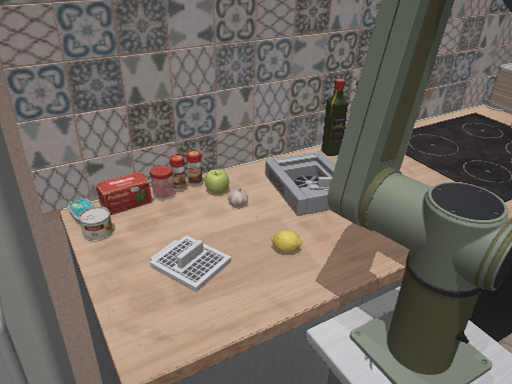

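The top view shows the filter at about (171,230), its tongue toward the upper left near (157,207). The extractor is at about (332,173), with the lip at the far end and the catch near (325,204). The scene view agrees. Next I'll enlarge both to pick corners.

```bash
python3 - <<'E'
import cv2,numpy as np
im=cv2.imread("pics/top0.png")
a=im[190:270,130:210];b=im[118:228,282:382]
a=cv2.resize(a,(400,400),interpolation=cv2.INTER_CUBIC)
b=cv2.resize(b,(400,440),interpolation=cv2.INTER_CUBIC)
o=np.zeros((440,800,3),np.uint8);o[:400,:400]=a;o[:,400:]=b
for k in range(0,400,50):
    o[::5,k]=(0,255,255)if 0 else o[::5,k]
cv2.imwrite("pics/crop0.png",o)
E
```

```text
(no output)
```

View pics/crop0.png

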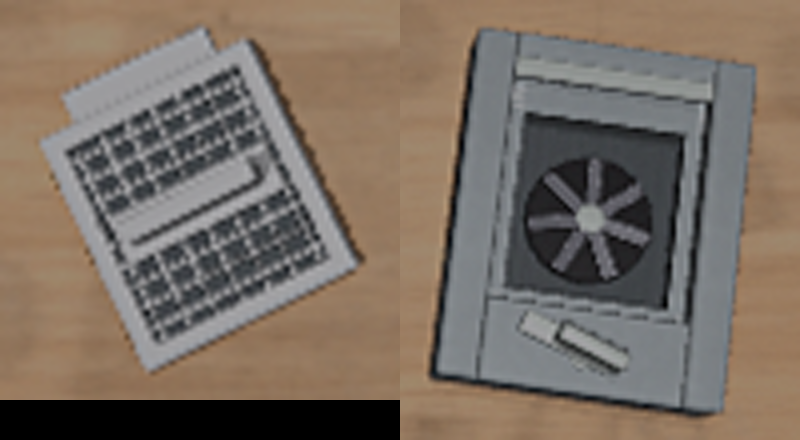

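The crop shows the filter frame corners, the tongue, the extractor rim corners and the catch arm. The arm is slightly off fully open and points left in the image. Next I'll fit planar poses from these points.

```bash
cat > h.py <<'E'
import numpy as np,cv2
from scipy.optimize import least_squares
from scipy.spatial.transform import Rotation as R
from plant import *
def cam(n,s=None):
    c=calibration(n);K=c["camera_matrix"]
    if n=="wrist":
        T=np.eye(4);T[:3,:3]=R.from_rotvec(s["tool_rot"]).as_matrix();T[:3,3]=s["ee_pos"];T=T@c["tool_from_camera"]
        return K,T[:3,:3],T[:3,3]
    return K,R.from_rotvec(c["attitude"]).as_matrix(),np.array(c["xyz"])
def proj(C,P):
    K,r,t=C;q=(np.asarray(P)-t)@r@K.T;return q[:,:2]/q[:,2:]
def onz(C,uv,z):
    K,r,t=C;uv=np.atleast_2d(uv);d=np.c_[uv,np.ones(len(uv))]@np.linalg.inv(K).T@r.T
    return t+d*((z-t[2])/d[:,2])[:,None]
def world(p,P):
    c,s=np.cos(p[2]),np.sin(p[2]);P=np.asarray(P,float)/1000
    return np.c_[p[0]+c*P[:,0]-s*P[:,1],p[1]+s*P[:,0]+c*P[:,1],P[:,2]]
def fit(C,P,uv,p0):
    f=least_squares(lambda p:(proj(C,world(p,P))-uv).ravel(),p0,loss="soft_l1")
    return f.x,(proj(C,world(f.x,P))-uv).round(1)
FP=[[62.5,65,17],[62.5,-65,17],[-82.5,-65,17],[-82.5,65,17],[82.5,45,5],[82.5,-45,5]]
EP=[[125,100,58],[125,-100,58],[-125,-100,58],[-125,100,58]]
E
python3 - <<'E'
from h import *
C=cam("top")
f=(np.array([[42,142],[250,40],[357,263],[150,372],[62,97],[207,28]])+.5)/5-.5+[130,190]
e=(np.array([[475,30],[756,65],[722,411],[434,376]])-[400,0]+.5)/4-.5+[282,118]
print(fit(C,FP,f,[.35,.3,.4]));pe,r=fit(C,EP,e,[.4,-.1,-.1]);print(pe,r)
k=(np.array([[520,325],[628,362],[574,344]])-[400,0]+.5)/4-.5+[282,118]
w=onz(C,k,.067);print(w, world(pe,[[-96,0,84],[93,0,52]]))
E
```

```text
(array([0.45086136, 0.28909256, 0.44562338]), array([[-0.3, -0.1],
       [-0.2, -0.4],
       [ 0.7,  0.8],
       [-0. ,  0.5],
       [ 0.2, -0.2],
       [-0.2, -0.5]]))
[ 0.59006811 -0.16999478 -0.1577514 ] [[-0.1 -0.8]
 [-0.2 -0.3]
 [ 0.4  1. ]
 [-0.1  0.1]]
[[ 0.51520828 -0.11113812  0.067     ]
 [ 0.48802692 -0.18357939  0.067     ]
 [ 0.50125823 -0.14738587  0.067     ]] [[ 0.49526014 -0.15491338  0.084     ]
 [ 0.68191333 -0.18460488  0.052     ]]
```

Call:
send_rows(
  deltas=[
    [[0.41, 0.37, 0.08], -0.667],
    [[0.41, 0.37, 0.08], -0.667],
    [[0.41, 0.37, 0.08], -0.667],
    [[0.41, 0.37, 0.08], -0.667],
    [[0.41, 0.37, 0.08], -0.667],
    [[0.41, 0.37, 0.08], -0.667],
    [[0.41, 0.37, 0.08], -0.667],
    [[0.41, 0.37, 0.08], -0.667],
    [[0.41, 0.37, 0.08], -0.667],
    [[0.41, 0.37, 0.08], -0.667],
    [[0.41, 0.37, 0.08], -0.667],
    [[0.41, 0.37, 0.08], -0.667],
    [[0.41, 0.37, 0.08], -0.667],
    [[0.41, 0.37, 0.08], -0.667],
  ],
  gripper=-1,
)

```text
clock: 1.5
ee_pos: [0.6152, -0.1674, 0.2845]
tool_rot: [3.131, -0.247, -0.003]
contact_force: [0.0, 0.4, 0.7]
gripper_width: 0.0938
finger_force: 0.0
```

```bash
python3 - <<'E'
from h import *
s=sense();print(s);im=read_camera("wrist");np.save("w1.npy",[s["ee_pos"],s["tool_rot"]])
cv2.imwrite("pics/w1.png",cv2.resize(im,(768,576),interpolation=cv2.INTER_CUBIC)[:,:,::-1])
E
```

```text
{'clock': 1.5, 'joint_pos': array([-4.00699361e-01,  2.95199883e-01,  1.27068492e+00, -1.10007203e-03,
        1.57762881e+00,  1.32744061e+00]), 'qvel': array([-0.02893096, -0.01216373,  0.01357281,  0.00329351, -0.00115688,
        0.00283116]), 'joint_efforts': array([ 1.09943792e+00, -4.23913479e+01, -3.01559865e+01,  1.20396847e-01,
       -8.54395609e-02,  2.37307569e-03]), 'ee_pos': array([ 0.6152061 , -0.16740523,  0.28453929]), 'tool_rot': array([ 3.13143877, -0.24687568, -0.00340874]), 'contact_force': array([0.04142403, 0.36800663, 0.68799877]), 'ft_torque': array([0.0695136 , 0.0400145 , 0.02337365]), 'finger_force': 0.0, 'gripper_width': 0.0937792407005186}
```

View pics/w1.png

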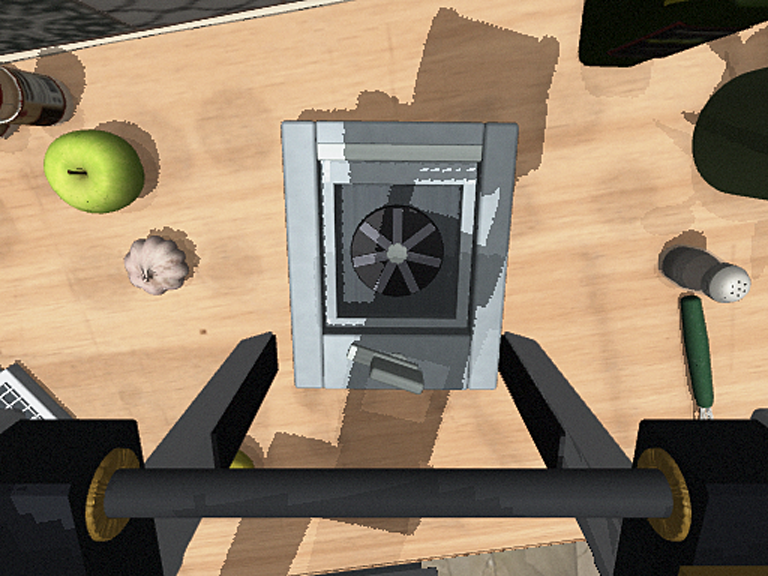

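The wrist view shows the rim corners at (282,122), (518,122), (498,387) and (297,387), and the lip strip from (318,144) to (482,161). The catch arm tip is near (351,350) and the ridge's rear end is near (423,386).

```bash
python3 - <<'E'
from h import *
a=np.load("w1.npy");s=dict(ee_pos=a[0],tool_rot=a[1]);C=cam("wrist",s)
px=lambda u:(np.array(u,float)+.5)/1.5-.5
P=EP+[[105,70,58],[105,-70,58],[93,70,58],[93,-70,58],[-66,70,58],[-66,-70,58]]
uv=px([[282,122],[518,122],[498,388],[297,388],[318,144],[482,144],[319,160],[481,160],[324,333],[470,334]])
pe,r=fit(C,P,uv,[.59,-.17,-.157]);print(pe,r.tolist())
cs=pe.copy()
for a in (0,.05,.1,.15,.2):
  t=1.45-a;c,s_=np.cos(t),np.sin(t)
  L=[[48,8,67],[48,-8,67],[25,-6,95],[-25,-6,95],[-25,6,95]]
  w=world(pe,[[-96+c*x-s_*y,s_*x+c*y,z] for x,y,z in L])
  print(a,(proj(C,w)*1.5+.25).round(0).tolist())
im=cv2.imread("pics/w1.png")[320:400,330:440];cv2.imwrite("pics/c1.png",cv2.resize(im,(770,560),interpolation=cv2.INTER_CUBIC))
E
```

```text
[ 0.59385279 -0.17446069 -0.16113404] [[-1.5, -1.6], [1.5, -1.0], [0.5, 1.0], [-0.9, 0.6], [-0.8, 0.6], [0.5, 1.0], [-1.1, -0.3], [0.6, 0.1], [-0.0, 0.2], [1.0, -0.2]]
0 [[346.0, 368.0], [348.0, 353.0], [371.0, 372.0], [427.0, 378.0], [425.0, 390.0]]
0.05 [[346.0, 366.0], [349.0, 351.0], [372.0, 370.0], [427.0, 379.0], [425.0, 391.0]]
0.1 [[346.0, 364.0], [350.0, 349.0], [372.0, 369.0], [427.0, 381.0], [424.0, 392.0]]
0.15 [[347.0, 361.0], [351.0, 346.0], [373.0, 368.0], [427.0, 382.0], [423.0, 393.0]]
0.2 [[347.0, 359.0], [352.0, 344.0], [374.0, 367.0], [427.0, 383.0], [423.0, 394.0]]
```

View pics/c1.png

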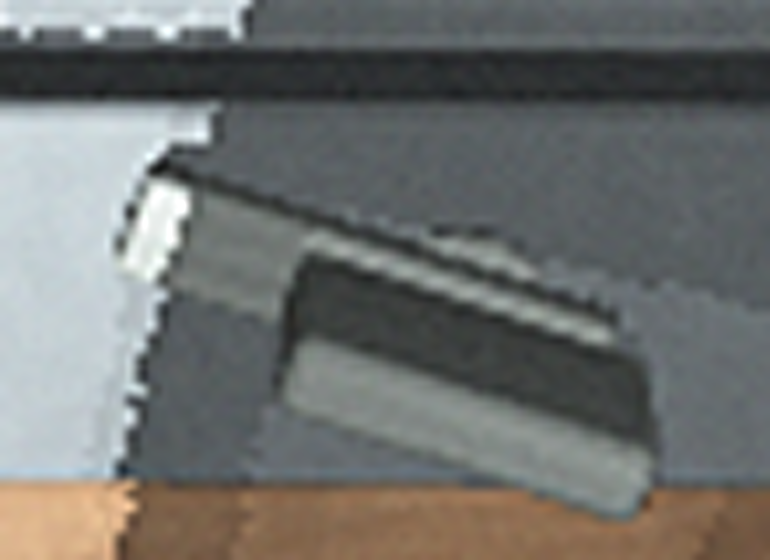

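The catch stands about 0.2 rad off open, so its arm tip would be close to the tilted filter's tail. I'll turn it fully open first; gripping the ridge also checks the extractor position by touch.

Call:
send_rows(
  deltas=[
    [[-0.1175, 0.008, -0.1], 1],
    [[-0.1175, 0.008, -0.1], 1],
    [[-0.1175, 0.008, -0.1], 1],
    [[-0.1175, 0.008, -0.1], 1],
    [[-0.1175, 0.008, -0.1], 1],
    [[-0.1175, 0.008, -0.1], 1],
  ],
  gripper=-0.2,
)

```text
clock: 2.15
ee_pos: [0.496, -0.16, 0.1845]
tool_rot: [-2.987, -0.97, 0.003]
contact_force: [-0.4, -0.4, 0.0]
gripper_width: 0.0565
finger_force: 0.0
```

Call:
send_rows(
  deltas=[
    [[0, 0, -0.04], 0.59],
    [[0, 0, -0.08], 0.59],
    [[0, 0, -0.114], 0.59],
    [[0, 0, -0.114], 0.59],
    [[0, 0, -0.114], 0.59],
  ],
)

```text
clock: 2.65
ee_pos: [0.4976, -0.1597, 0.0716]
tool_rot: [-2.688, -1.624, 0.001]
contact_force: [-0.1, -0.3, 0.7]
gripper_width: 0.0566
finger_force: 0.0
```

Call:
send_rows(
  deltas=[
    [[0, 0, 0], 0],
    [[0, 0, 0], 0],
    [[0, 0, 0], 0],
    [[0, 0, 0], 0],
    [[0, 0, 0], 0],
    [[0, 0, 0], 0],
  ],
  gripper=1,
)

```text
clock: 3.25
ee_pos: [0.4979, -0.1583, 0.0715]
tool_rot: [-2.683, -1.63, 0.002]
contact_force: [-6.4, 2.6, 6.1]
gripper_width: 0.012
finger_force: 7.1
```

```bash
python3 - <<'E'
from h import *
s=sense()
for k in("clock","ee_pos","tool_rot","contact_force","ft_torque","finger_force","gripper_width","joint_pos"):print(k,s[k])
E
```

```text
clock 3.25
ee_pos [ 0.49791172 -0.15832128  0.07152579]
tool_rot [-2.68342449e+00 -1.63030225e+00  2.14437848e-03]
contact_force [-6.41273956  2.59618143  6.1080323 ]
ft_torque [ 0.42885756  0.9004442  -0.01925899]
finger_force 7.081704139709473
gripper_width 0.011982667527816512
joint_pos [-4.73436116e-01  2.51386361e-01  1.78911246e+00 -2.80522333e-04
  1.10329394e+00  5.58863080e-03]
```

Call:
send_rows(
  deltas=[
    [[-0.0006, 0, 0], 0.08],
    [[-0.0006, 0, 0], 0.16],
    [[-0.0006, 0, 0], 0.24],
    [[-0.0006, 0, 0], 0.24],
    [[-0.0006, 0, 0], 0.24],
  ],
)

```text
clock: 3.75
ee_pos: [0.4982, -0.1585, 0.0715]
tool_rot: [-2.52, -1.875, -0.0]
contact_force: [-0.1, 1.3, 2.0]
gripper_width: 0.0117
finger_force: 30.0
```

```bash
python3 - <<'E'
from h import *
s=sense()
for k in("clock","ee_pos","tool_rot","contact_force","ft_torque","finger_force","gripper_width"):print(k,s[k])
E
```

```text
clock 3.75
ee_pos [ 0.49818802 -0.15846757  0.07154114]
tool_rot [-2.52049405e+00 -1.87477775e+00 -4.64309093e-04]
contact_force [-0.10143407  1.34784872  2.02027019]
ft_torque [ 0.20220995 -0.01026419  0.03843588]
finger_force 30.00118374824524
gripper_width 0.01167833362536378
```

Call:
send_rows(
  deltas=[
    [[0, 0, 0], 0],
    [[0, 0, 0], 0],
    [[0, 0, 0.05], 0],
    [[0, 0, 0.1], 0],
    [[-0.002, 0.05, 0.15], -0.1],
    [[-0.023, 0.458, 0.18], -1],
    [[-0.023, 0.458, 0.18], -1],
    [[-0.023, 0.458, 0.18], -1],
    [[-0.023, 0.458, 0.18], -1],
    [[-0.023, 0.458, 0.18], -1],
    [[-0.023, 0.458, 0.18], -1],
    [[-0.023, 0.458, 0.18], -1],
    [[-0.023, 0.458, 0.18], -1],
    [[-0.023, 0.458, 0.18], -1],
    [[-0.023, 0.458, 0.18], -1],
    [[-0.023, 0.458, 0.18], -1],
    [[-0.023, 0.458, 0.18], -1],
  ],
  gripper=-1,
)

```text
clock: 5.45
ee_pos: [0.4751, 0.298, 0.2509]
tool_rot: [3.045, 0.768, -0.002]
contact_force: [0.8, -0.7, 0.3]
gripper_width: 0.0938
finger_force: 0.0
```

```bash
python3 - <<'E'
from h import *
s=sense();print(s["clock"],s["ee_pos"],s["tool_rot"],s["qvel"]);im=read_camera("wrist");np.save("w2.npy",[s["ee_pos"],s["tool_rot"]])
cv2.imwrite("pics/w2.png",cv2.resize(im,(768,576),interpolation=cv2.INTER_CUBIC)[:,:,::-1])
E
```

```text
5.45 [0.47505046 0.29803419 0.2508875 ] [ 3.04528433e+00  7.67685042e-01 -1.66935768e-03] [-0.02418884 -0.00810682  0.00732838  0.0011071   0.00147109  0.00104721]
```

View pics/w2.png

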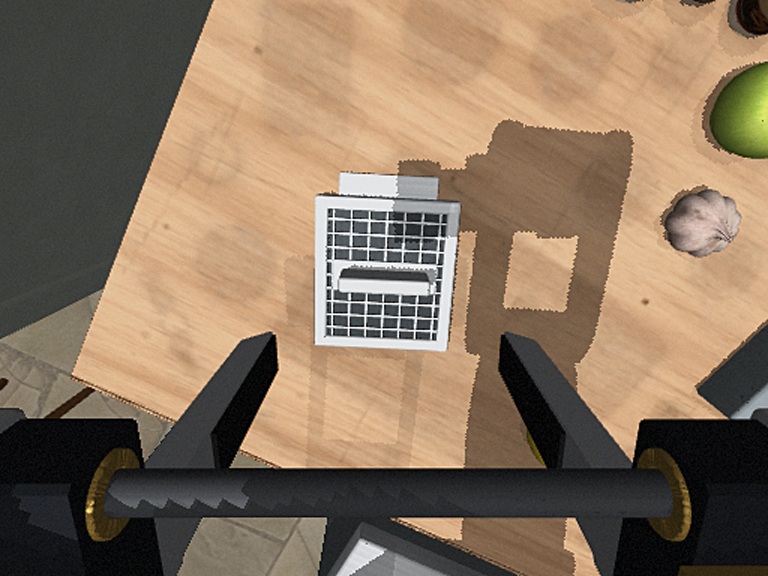

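The wrist view shows the filter frame corners at (316,196), (460,201), (447,350) and (316,345), the tongue tip at (340,172) to (438,177), and the rib top from (338,286) to (434,289).

```bash
python3 - <<'E'
from h import *
a=np.load("w2.npy");s=dict(ee_pos=a[0],tool_rot=a[1]);C=cam("wrist",s)
P=FP+[[-17,40,49],[-17,-40,49]]
uv=(np.array([[316,196],[460,201],[447,350],[316,345],[340,172],[438,177],[338,292],[434,295]])+.5)/1.5-.5
p,r=fit(C,P,uv,[.45,.29,.445]);print(p,r.tolist())
g=world(p,[[-10,0,39]])[0];y=2*np.arctan2(a[1][1],a[1][0])
print("grip",g,"shift",g-a[0],"turn",np.degrees(p[2]-y)/45)
E
```

```text
[0.45481483 0.2888001  0.45315423] [[-0.7, -0.8], [1.0, -0.1], [1.1, 0.5], [-0.4, 0.5], [-0.6, -0.1], [0.8, -0.7], [0.4, 0.3], [-2.2, 0.6]]
grip [0.44582412 0.28442207 0.039     ] shift [-0.02922634 -0.01361213 -0.2118875 ] turn -0.0518652184561314
```

Call:
send_rows(
  deltas=[
    [[-0.03, -0.014, -0.05], -0.053],
    [[-0.03, -0.014, -0.1], -0.053],
    [[-0.03, -0.014, -0.15], -0.053],
    [[-0.03, -0.014, -0.18], -0.053],
    [[-0.03, -0.014, -0.2], -0.053],
    [[-0.03, -0.014, -0.22], -0.053],
    [[-0.03, -0.014, -0.23], -0.053],
    [[-0.03, -0.014, -0.23], -0.053],
  ],
)

```text
clock: 6.3
ee_pos: [0.4442, 0.2834, 0.0201]
tool_rot: [3.061, 0.702, -0.005]
contact_force: [-0.0, 0.1, 0.1]
gripper_width: 0.0938
finger_force: 0.0
```

Call:
send_rows(
  deltas=[
    [[0, 0, 0], 0],
    [[0, 0, 0], 0],
    [[0, 0, 0], 0],
    [[0, 0, 0], 0],
    [[0, 0, 0], 0],
  ],
  gripper=1,
)

```text
clock: 6.8
ee_pos: [0.4463, 0.2856, 0.0229]
tool_rot: [-3.061, -0.705, -0.004]
contact_force: [0.4, -2.2, 6.0]
gripper_width: 0.08
finger_force: 30.0
```

```bash
python3 - <<'E'
from h import *
s=sense()
for k in("clock","ee_pos","tool_rot","contact_force","ft_torque","finger_force","gripper_width"):print(k,s[k])
E
```

```text
clock 6.8
ee_pos [0.44634404 0.28563572 0.02285852]
tool_rot [-3.06105203 -0.70531676 -0.00409933]
contact_force [ 0.35731112 -2.2441491   6.02539658]
ft_torque [ 0.02485484  0.18678194 -0.10001655]
finger_force 30.001209676265717
gripper_width 0.07995719297495854
```

Call:
send_rows(
  deltas=[
    [[0, 0, 0.01], 0],
    [[0, 0, 0.03], 0],
    [[0, 0, 0.06], 0],
    [[0, 0, 0.09], 0],
    [[0, 0, 0.11], 0],
    [[0, 0, 0.12], 0],
    [[0, 0, 0.12], 0],
    [[0, 0, 0.12], 0],
  ],
)

```text
clock: 7.6
ee_pos: [0.4439, 0.2848, 0.1401]
tool_rot: [3.061, 0.706, -0.004]
contact_force: [0.0, -0.5, -4.9]
gripper_width: 0.0796
finger_force: 30.0
```

```bash
python3 - <<'E'
from h import *
s=sense()
for k in("clock","ee_pos","tool_rot","contact_force","ft_torque","finger_force","gripper_width"):print(k,s[k])
im=read_camera("wrist");np.save("w3.npy",[s["ee_pos"],s["tool_rot"]])
cv2.imwrite("pics/w3.png",cv2.resize(im,(768,576),interpolation=cv2.INTER_CUBIC)[:,:,::-1])
E
```

```text
clock 7.6
ee_pos [0.44386081 0.28479325 0.14005118]
tool_rot [ 3.06075513  0.70596923 -0.00437062]
contact_force [ 0.02338365 -0.49110742 -4.94555446]
ft_torque [ 0.00608901 -0.02371671 -0.05365246]
finger_force 29.999110400676727
gripper_width 0.079605466980335
```

View pics/w3.png

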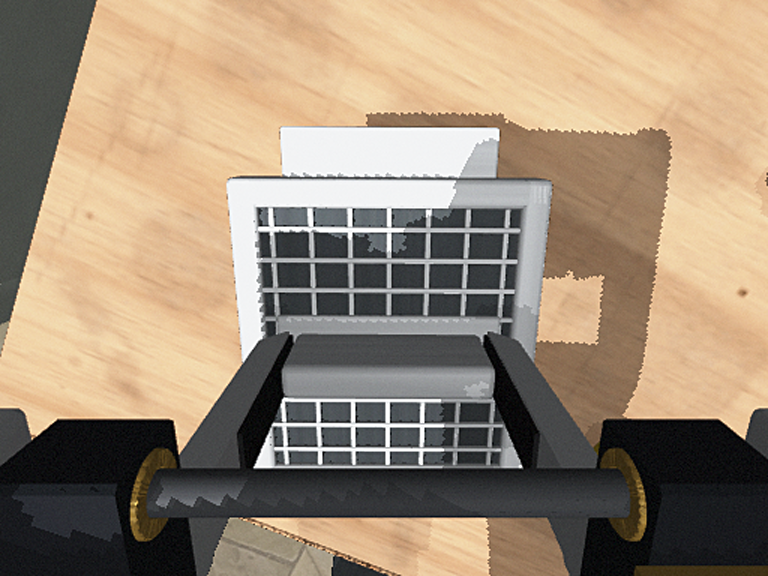

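The rib is held at its ends and the filter hangs level or slightly tilted. Frame front corners are at (228,179) and (552,179), the tongue tip at (281,127) to (498,127), and the rib top's rear edge at (283,397) to (494,397). Next I'll solve the filter's pose in the hand.

```bash
cat >> h.py <<'E'
def tilted(q,P):  # tool pose q=(x,y,z,yaw,pitch,roll) m/rad of filter in frame
    return np.asarray(P,float)/1000@R.from_euler("ZYX",q[3:]).as_matrix().T+q[:3]
def inhand(s,P,uv):
    C=cam("wrist",s);y=2*np.arctan2(s["tool_rot"][1],s["tool_rot"][0])
    q0=np.r_[s["ee_pos"]-[0,0,.02],y,0,0]
    f=least_squares(lambda q:np.r_[(proj(C,tilted(q,P))-uv).ravel(),q[5]*50],q0)
    q=f.x;return q,(proj(C,tilted(q,P))-uv).round(1).tolist(),y
E
python3 - <<'E'
from h import *
a=np.load("w3.npy");s=dict(ee_pos=a[0],tool_rot=a[1])
P=[[62.5,65,17],[62.5,-65,17],[82.5,45,5],[82.5,-45,5],[-17,40,49],[-17,-40,49],[-3,40,49],[-3,-40,49]]
uv=(np.array([[228,179],[552,179],[281,127],[498,127],[283,397],[494,397],[284,366],[493,366]])+.5)/1.5-.5
q,r,y=inhand(s,P,uv)
print(q[:3],np.degrees(q[3:]),np.degrees(y),r)
print("tip",tilted(q,[[82.5,0,0]]),"grip",tilted(q,[[-10,0,39]]))
d=tilted(q,[[82.5,0,0]])[0]-a[0];c,n=np.cos(y),np.sin(y);print("tip in tool yaw frame",c*d[0]+n*d[1],-n*d[0]+c*d[1],d[2])
E
```

```text
[0.4516474  0.28755727 0.11333716] [25.96555623 -1.01420788 -0.41498483] 25.976476544701946 [[-0.7, 0.3], [0.1, 0.5], [-0.6, 0.3], [0.6, 0.3], [1.3, -0.0], [-1.0, 0.5], [-1.0, -1.1], [1.4, -0.7]]
tip [[0.52580801 0.32367264 0.11479744]] grip [[0.44191394 0.28313137 0.15215302]]
tip in tool yaw frame 0.09069766336720982 -0.0009414812085530994 -0.025253746441478556
```

Call:
send_rows(
  deltas=[
    [[0.003, -0.01, 0.01], -0.02],
    [[0.01, -0.03, 0.02], -0.06],
    [[0.02, -0.062, 0.02], -0.11],
    [[0.033, -0.102, 0.02], -0.17],
    [[0.047, -0.145, 0.02], -0.25],
    [[0.061, -0.188, 0.02], -0.32],
    [[0.075, -0.231, 0.02], -0.39],
    [[0.089, -0.274, 0.02], -0.47],
    [[0.103, -0.317, 0.02], -0.54],
    [[0.117, -0.36, 0.02], -0.61],
    [[0.13, -0.4, 0.02], -0.68],
    [[0.139, -0.43, 0.02], -0.74],
    [[0.145, -0.449, 0.02], -0.77],
    [[0.148, -0.458, 0.02], -0.782],
    [[0.148, -0.458, 0.02], -0.782],
    [[0.148, -0.458, 0.02], -0.782],
  ],
)

```text
clock: 9.25
ee_pos: [0.5925, -0.1713, 0.161]
tool_rot: [-3.13, 0.251, 0.002]
contact_force: [-0.3, 0.2, -4.1]
gripper_width: 0.0799
finger_force: 30.0
```

```bash
python3 - <<'E'
from h import *
s=sense()
for k in("clock","ee_pos","tool_rot","contact_force","ft_torque","finger_force","gripper_width"):print(k,s[k])
im=read_camera("wrist");np.save("w4.npy",[s["ee_pos"],s["tool_rot"]])
cv2.imwrite("pics/w4.png",cv2.resize(im,(768,576),interpolation=cv2.INTER_CUBIC)[:,:,::-1])
E
```

```text
clock 9.25
ee_pos [ 0.59254775 -0.17130824  0.16104799]
tool_rot [-3.13021939e+00  2.50521267e-01  2.19803498e-03]
contact_force [-0.32295902  0.16865113 -4.09570742]
ft_torque [ 0.05752731  0.06409444 -0.00064627]
finger_force 29.99910682439804
gripper_width 0.07988752495999499
```

View pics/w4.png

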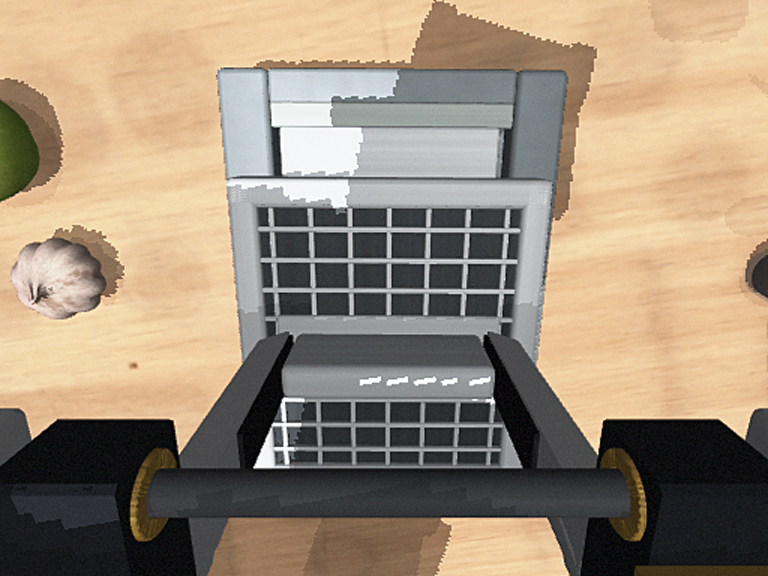

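The tongue tip lies at row 127, between columns 281 and 498, just short of the lip's edge, which is at row 126 between columns 271 and 513. The extractor's front corners are at (218,70) and (567,70). Next I'll refit both objects from this one view.

```bash
python3 - <<'E'
from h import *
a=np.load("w4.npy");s=dict(ee_pos=a[0],tool_rot=a[1]);C=cam("wrist",s)
px=lambda u:(np.array(u,float)+.5)/1.5-.5
EPt=[[125,100,58],[125,-100,58],[105,70,58],[105,-70,58],[93,70,58],[93,-70,58]]
for dz in(0,2,4):
  Q=(np.array(EPt)-[0,0,dz]).tolist()
  pe,r=fit(C,Q,px([[218,70],[567,70],[270,103],[513,103],[271,126.5],[513,126.5]]),[.593,-.174,-.16]);print(dz,pe,r.tolist())
P=[[62.5,65,17],[62.5,-65,17],[82.5,45,5],[82.5,-45,5],[-17,40,49],[-17,-40,49],[-3,40,49],[-3,-40,49]]
q,r,y=inhand(s,P,px([[228,179],[552,179],[281,127],[498,127],[283,397],[494,397],[284,366],[493,366]]))
t=tilted(q,[[82.5,0,0],[-82.5,0,0]]);print(q,np.degrees(y),t)
pe=np.array([.593,-.174,-.16])
for p in(pe,):
  d=t[:,:2]-p[:2];c,n=np.cos(p[2]),np.sin(p[2]);print(c*d[:,0]+n*d[:,1],-n*d[:,0]+c*d[:,1])
E
```

```text
0 [ 0.5936694  -0.17407838 -0.15958835] [[-2.8, -2.1], [2.0, -2.2], [-0.1, 1.2], [0.5, 1.2], [0.2, 0.3], [-0.6, 0.3]]
2 [ 0.59383515 -0.17408635 -0.1597527 ] [[-1.9, -2.0], [1.1, -2.0], [0.4, 1.2], [-0.1, 1.2], [0.7, 0.2], [-1.1, 0.2]]
4 [ 0.59397272 -0.17424758 -0.15993672] [[-0.9, -1.8], [0.4, -1.8], [1.2, 1.2], [-0.5, 1.3], [1.5, 0.1], [-1.5, 0.1]]
[ 0.60075764 -0.17362774  0.13431263  6.1233949  -0.01944215 -0.00621958] 350.8483847950189 [[ 0.68219125 -0.18675195  0.1359165 ]
 [ 0.51932403 -0.16050354  0.13270875]]
[ 0.09008365 -0.07488516] [0.00162072 0.00158615]
```

Call:
send_rows(
  deltas=[
    [[0, -0.0015, -0.02], 0],
    [[0, -0.0015, -0.045], 0],
    [[0, -0.0015, -0.06], 0],
    [[0, -0.0015, -0.068], 0],
    [[0, -0.0015, -0.07], 0],
    [[0, -0.0015, -0.072], 0],
    [[0, -0.0015, -0.072], 0],
  ],
)

```text
clock: 10.0
ee_pos: [0.5938, -0.1745, 0.0904]
tool_rot: [3.131, -0.252, 0.003]
contact_force: [1.0, 0.7, -5.0]
gripper_width: 0.0797
finger_force: 30.0
```

Call:
send_rows(
  deltas=[
    [[0, 0, -0.002], 0],
    [[0, 0, -0.004], 0],
    [[0, 0, -0.006], 0],
    [[0, 0, -0.006], 0],
  ],
)

```text
clock: 10.4
ee_pos: [0.5928, -0.1742, 0.0831]
tool_rot: [-3.131, 0.253, 0.001]
contact_force: [-0.7, 0.8, -3.6]
gripper_width: 0.0798
finger_force: 30.0
```

Call:
send_rows(
  deltas=[
    [[0, 0, -0.001], 0],
    [[0, 0, -0.002], 0],
    [[0, 0, -0.003], 0],
    [[0, 0, -0.003], 0],
  ],
)

```text
clock: 10.8
ee_pos: [0.5932, -0.1743, 0.0807]
tool_rot: [3.131, -0.253, 0.0]
contact_force: [0.2, -0.5, -2.5]
gripper_width: 0.0795
finger_force: 30.0
```

Call:
send_rows(
  deltas=[
    [[0, 0, -0.001], 0],
    [[0, 0, -0.002], 0],
    [[0, 0, -0.003], 0],
    [[0, 0, -0.003], 0],
  ],
)

```text
clock: 11.2
ee_pos: [0.5945, -0.1745, 0.0785]
tool_rot: [3.131, -0.253, 0.005]
contact_force: [2.8, 0.0, 1.6]
gripper_width: 0.0798
finger_force: 30.0
```

```bash
python3 - <<'E'
from h import *
s=sense()
for k in("clock","ee_pos","tool_rot","contact_force","ft_torque","finger_force","gripper_width"):print(k,s[k])
im=read_camera("wrist");np.save("w5.npy",[s["ee_pos"],s["tool_rot"]])
cv2.imwrite("pics/w5.png",cv2.resize(im,(768,576),interpolation=cv2.INTER_CUBIC)[:,:,::-1])
E
```

```text
clock 11.2
ee_pos [ 0.5944669  -0.17451068  0.07846196]
tool_rot [ 3.13096356 -0.25291046  0.00489771]
contact_force [2.76609231 0.01684332 1.59300032]
ft_torque [ 0.2713649  -0.09009553 -0.02300162]
finger_force 30.00038355588913
gripper_width 0.07978271592959063
```

View pics/w5.png

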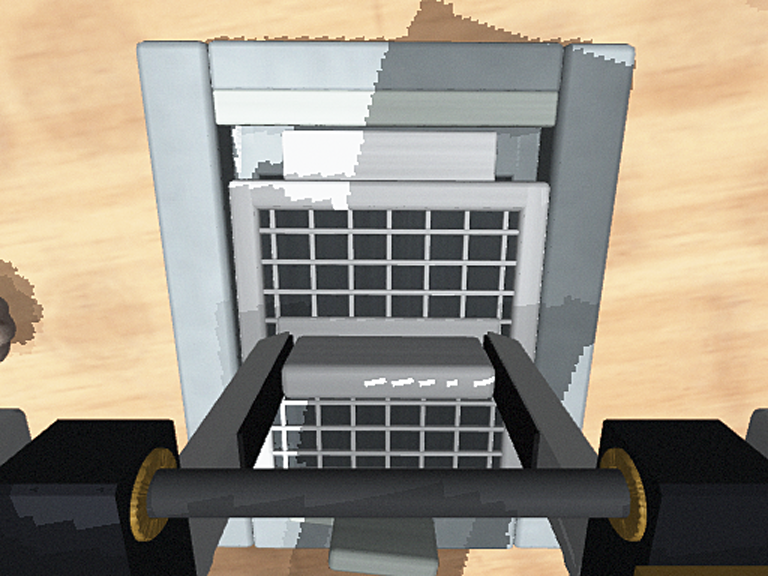

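The tongue has started to tilt down against the rim: its tip edge is now at row 131 and 212 px wide, down from 217. I'll press a little further.

Call:
send_rows(
  deltas=[
    [[0, 0, -0.001], 0],
    [[0, 0, -0.002], 0],
    [[0, 0, -0.003], 0],
    [[0, 0, -0.003], 0],
  ],
)

```text
clock: 11.65
ee_pos: [0.594, -0.1748, 0.0749]
tool_rot: [3.131, -0.253, 0.003]
contact_force: [4.5, -0.8, 2.4]
gripper_width: 0.0798
finger_force: 30.0
```

```bash
cat >> h.py <<'E'
def look(n):
    s=sense();im=read_camera("wrist");cv2.imwrite(f"pics/{n}.png",cv2.resize(im,(768,576),interpolation=cv2.INTER_CUBIC)[:,:,::-1])
    np.save(n+".npy",[s["ee_pos"],s["tool_rot"]])
    for k in("clock","ee_pos","tool_rot","contact_force","ft_torque"):print(k,s[k].round(4) if k!="clock" else s[k])
def tmpl(n,ref,pts,h=(28,18)):
    A=cv2.imread(f"pics/{ref}.png",0);B=cv2.imread(f"pics/{n}.png",0)
    o,st,e=cv2.calcOpticalFlowPyrLK(A,B,np.float32(pts).reshape(-1,1,2),None,winSize=(25,25),maxLevel=3);return o[:,0],st.ravel(),e.ravel()
E
python3 - <<'E'
from h import *
look("w6")
pts=[[230,182],[549,182],[284,131],[496,131],[283,397],[494,397],[284,366],[493,366]]
o,st,e=tmpl("w6","w5",pts);print(o.round(1).tolist(),st)
P=[[62.5,65,17],[62.5,-65,17],[82.5,45,5],[82.5,-45,5],[-17,40,49],[-17,-40,49],[-3,40,49],[-3,-40,49]]
px=lambda u:(np.array(u,float)+.5)/1.5-.5
for n,u in(("w5",pts),("w6",o)):
  a=np.load(n+".npy");q,r,y=inhand(dict(ee_pos=a[0],tool_rot=a[1]),P,px(u));print(n,q[2],np.degrees(q[3:]),tilted(q,[[82.5,0,0]]),r)
E
```

```text
clock 11.65
ee_pos [ 0.594  -0.1748  0.0749]
tool_rot [ 3.1306 -0.2525  0.0033]
contact_force [ 4.4905 -0.7936  2.3973]
ft_torque [ 0.0869 -0.5298 -0.0494]
[[229.8000030517578, 187.39999389648438], [546.5, 184.5], [289.29998779296875, 136.39999389648438], [485.29998779296875, 129.8000030517578], [282.20001220703125, 400.5], [494.70001220703125, 399.70001220703125], [284.1000061035156, 364.79998779296875], [492.8999938964844, 364.8999938964844]] [1 1 1 1 1 1 1 1]
w5 0.05109582246212675 [-9.28621546  0.45150428 -0.37146151] [[ 0.68248671 -0.18989572  0.05044571]] [[-0.4, 0.0], [0.4, 0.3], [-1.2, 0.5], [0.6, 0.6], [1.4, 0.2], [-1.1, 0.7], [-0.8, -1.3], [1.1, -0.8]]
w6 0.048091865970153184 [-8.43600049  3.27099294 -1.10200972] [[ 0.68007992 -0.18883356  0.04338453]] [[0.4, -0.2], [-0.4, -1.2], [-4.8, 1.3], [4.9, 3.4], [1.4, -1.1], [-1.0, -1.1], [-1.5, 0.0], [1.1, -0.8]]
```

Call:
send_rows(
  deltas=[
    [[0, 0, -0.0008], 0],
    [[0, 0, -0.0015], 0],
    [[0, 0, -0.0015], 0],
  ],
)

```text
clock: 12.0
ee_pos: [0.5939, -0.1747, 0.0734]
tool_rot: [3.131, -0.252, 0.003]
contact_force: [5.7, -1.1, 3.9]
gripper_width: 0.0802
finger_force: 30.0
```

```bash
python3 - <<'E'
from h import *
look("w7")
im=cv2.imread("pics/w7.png")
cv2.imwrite("pics/c7.png",cv2.resize(im[60:240,190:590],(800,360),interpolation=cv2.INTER_CUBIC))
E
```

```text
clock 12.0
ee_pos [ 0.5939 -0.1747  0.0734]
tool_rot [ 3.1306e+00 -2.5250e-01  3.0000e-03]
contact_force [ 5.7123 -1.1457  3.8736]
ft_torque [-0.0027 -0.6408 -0.0575]
```

View pics/c7.png

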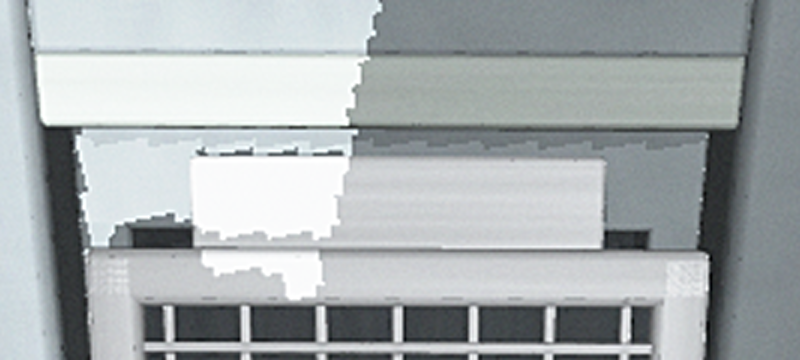

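The crop shows the tongue tip edge at row 138, columns 285 to 493. It is clearly below the lip, whose edge is at row 124, and just short of it. Next I'll compute the remaining advance.

```bash
python3 - <<'E'
from h import *
a=np.load("w7.npy");C=cam("wrist",dict(ee_pos=a[0],tool_rot=a[1]))
px=lambda u:(np.array(u,float)+.5)/1.5-.5
def ext(w):
  d=w[:,:2]-[.5935,-.174];c,n=np.cos(-.16),np.sin(-.16);return np.c_[c*d[:,0]+n*d[:,1],-n*d[:,0]+c*d[:,1]].round(4).tolist()
print("lip",ext(onz(C,px([[210,123.5],[560,123.5]]),.058)),"back",ext(onz(C,px([[208,87],[563,87]]),.058)))
for z in(.045,.049):print(z,ext(onz(C,px([[285.5,138],[492.5,138]]),z)))
print("frame",ext(onz(C,px([[234.5,185],[544,185]]),.060)))
E
```

```text
lip [[0.0928, 0.0702], [0.0927, -0.0703]] back [[0.1064, 0.0695], [0.1063, -0.0701]]
0.045 [[0.0876, 0.043], [0.0875, -0.0463]]
0.049 [[0.0875, 0.0422], [0.0874, -0.0455]]
frame [[0.0688, 0.062], [0.0687, -0.0655]]
```

Call:
send_rows(
  deltas=[
    [[0.002, 0, 0], 0],
    [[0.005, -0.0003, 0], 0],
    [[0.008, -0.0005, 0], 0],
    [[0.011, -0.0006, 0], 0],
    [[0.0135, -0.0008, 0], 0],
    [[0.0145, -0.0008, 0], 0],
    [[0.0145, -0.0008, 0], 0],
  ],
)

```text
clock: 12.75
ee_pos: [0.604, -0.1748, 0.0724]
tool_rot: [-3.131, 0.252, 0.013]
contact_force: [-5.9, 0.3, 8.3]
gripper_width: 0.0797
finger_force: 30.0
```

```bash
python3 - <<'E'
from h import *
look("w8")
o,st,e=tmpl("w8","w7",[[234.5,185],[544,185],[283,399],[494,399]]);print(o.tolist(),st,e)
A=cv2.imread("pics/w8.png",0).astype(int)
print(A[100:200:2,440].tolist());print(A[196,200:300:2].tolist())
E
```

```text
clock 12.75
ee_pos [ 0.604  -0.1748  0.0724]
tool_rot [-3.1311  0.2521  0.0129]
contact_force [-5.9461  0.2734  8.3342]
ft_torque [ 0.0693  0.7141 -0.0559]
[[235.90699768066406, 179.74868774414062], [545.9240112304688, 185.23690795898438], [283.2103271484375, 398.5171813964844], [493.9755554199219, 398.60113525390625]] [1 1 1 1] [22.67575 19.08235  8.2148   8.55455]
[136, 137, 134, 136, 129, 136, 112, 139, 166, 177, 178, 172, 170, 171, 175, 169, 171, 167, 172, 169, 170, 167, 170, 172, 118, 117, 180, 167, 208, 218, 210, 209, 211, 209, 210, 211, 210, 205, 203, 206, 211, 208, 133, 168, 189, 210, 207, 206, 207, 208]
[217, 220, 220, 219, 224, 210, 191, 170, 162, 122, 83, 53, 51, 52, 54, 43, 110, 169, 219, 224, 226, 232, 227, 223, 216, 215, 216, 195, 199, 202, 200, 201, 200, 200, 201, 200, 200, 202, 201, 202, 202, 205, 199, 202, 201, 202, 200, 198, 202, 204]
```

Call:
send_rows(
  deltas=[
    [[0, 0, 0.001], 0],
    [[0, 0, 0.0015], 0],
    [[0, 0, 0.0015], 0],
    [[0, 0, 0.0015], 0],
  ],
)

```text
clock: 13.2
ee_pos: [0.6064, -0.1744, 0.0728]
tool_rot: [-3.13, 0.252, 0.005]
contact_force: [-0.3, 0.2, -4.0]
gripper_width: 0.0799
finger_force: 30.0
```

```bash
python3 - <<'E'
from h import *
look("w9")
A=cv2.imread("pics/w9.png",0).astype(int)
print(A[100:200:2,440].tolist())
E
```

```text
clock 13.2
ee_pos [ 0.6064 -0.1744  0.0728]
tool_rot [-3.1302  0.2524  0.0046]
contact_force [-0.2888  0.21   -3.9564]
ft_torque [ 0.0842 -0.0089 -0.0295]
[136, 133, 137, 134, 131, 138, 133, 134, 135, 119, 115, 171, 177, 177, 173, 172, 174, 172, 172, 167, 170, 171, 169, 170, 167, 165, 171, 103, 201, 219, 211, 212, 210, 212, 208, 208, 214, 203, 204, 205, 213, 213, 149, 164, 182, 210, 209, 209, 207, 209]
```

Call:
send_rows(
  deltas=[
    [[0.001, 0, 0], 0],
    [[0.0025, -0.0004, 0], 0],
    [[0.0025, -0.0004, 0], 0],
    [[0.0025, -0.0004, 0], 0],
  ],
)

```text
clock: 13.65
ee_pos: [0.6102, -0.1754, 0.0744]
tool_rot: [-3.131, 0.252, 0.0]
contact_force: [-0.2, -0.6, -4.5]
gripper_width: 0.0797
finger_force: 30.0
```

```bash
python3 - <<'E'
from h import *
look("w10")
A=cv2.imread("pics/w10.png",0).astype(int)
print(A[110:200:2,440].tolist())
E
```

```text
clock 13.65
ee_pos [ 0.6102 -0.1754  0.0744]
tool_rot [-3.1314e+00  2.5240e-01  1.0000e-04]
contact_force [-0.2472 -0.613  -4.4921]
ft_torque [ 0.0141 -0.041  -0.041 ]
[133, 136, 137, 138, 136, 134, 137, 132, 135, 127, 110, 154, 180, 171, 173, 175, 171, 173, 166, 169, 171, 168, 169, 170, 170, 171, 170, 121, 127, 170, 215, 212, 207, 207, 206, 210, 213, 150, 163, 188, 206, 207, 207, 206, 208]
```

Call:
send_rows(
  deltas=[
    [[0, 0, -0.001], 0],
    [[-0.0005, 0, -0.002], 0],
    [[-0.0008, 0, -0.003], 0],
    [[-0.001, 0.0002, -0.004], 0],
    [[-0.0015, 0.0003, -0.005], 0],
    [[-0.0015, 0.0003, -0.005], 0],
  ],
)

```text
clock: 14.3
ee_pos: [0.6086, -0.1753, 0.0699]
tool_rot: [3.131, -0.253, 0.0]
contact_force: [-3.0, 0.3, 2.0]
gripper_width: 0.0794
finger_force: 30.0
```

Call:
send_rows(
  deltas=[
    [[-0.0004, 0, -0.001], 0],
    [[-0.0008, 0, -0.002], 0],
    [[-0.0012, 0.0002, -0.003], 0],
    [[-0.0012, 0.0002, -0.003], 0],
  ],
)

```text
clock: 14.7
ee_pos: [0.6072, -0.1751, 0.0662]
tool_rot: [3.131, -0.253, -0.001]
contact_force: [-2.9, -0.2, 1.1]
gripper_width: 0.0799
finger_force: 30.0
```

```bash
python3 - <<'E'
from h import *
look("w11")
A=cv2.imread("pics/w11.png",0).astype(int)
print(A[110:200:2,440].tolist())
E
```

```text
clock 14.7
ee_pos [ 0.6072 -0.1751  0.0662]
tool_rot [ 3.1312e+00 -2.5270e-01 -5.0000e-04]
contact_force [-2.8813 -0.2336  1.1089]
ft_torque [-0.126   0.1529 -0.0727]
[140, 135, 135, 137, 138, 121, 121, 175, 178, 180, 176, 178, 175, 173, 174, 169, 173, 171, 174, 173, 175, 172, 178, 154, 95, 236, 208, 214, 217, 212, 208, 206, 214, 215, 215, 97, 177, 187, 213, 213, 213, 215, 208, 210, 212]
```

Call:
send_rows(
  deltas=[
    [[-0.0004, 0, -0.001], 0],
    [[-0.0008, 0, -0.002], 0],
    [[-0.0012, 0.0002, -0.003], 0],
    [[-0.0014, 0.0002, -0.0035], 0],
    [[-0.0014, 0.0002, -0.0035], 0],
  ],
)

```text
clock: 15.25
ee_pos: [0.606, -0.1749, 0.0629]
tool_rot: [3.131, -0.253, 0.0]
contact_force: [-2.9, -0.3, 0.5]
gripper_width: 0.0799
finger_force: 30.0
```

```bash
python3 - <<'E'
from h import *
look("w12")
A=cv2.imread("pics/w12.png",0).astype(int)
print(A[110:200:2,440].tolist())
print(A[200:300:2,410].tolist())
E
```

```text
clock 15.25
ee_pos [ 0.606  -0.1749  0.0629]
tool_rot [ 3.1313e+00 -2.5260e-01  2.0000e-04]
contact_force [-2.9016 -0.2523  0.5202]
ft_torque [-0.1336  0.1185 -0.0467]
[136, 137, 140, 123, 125, 172, 179, 178, 178, 176, 176, 177, 177, 172, 173, 171, 174, 172, 176, 175, 175, 170, 90, 182, 224, 216, 216, 214, 208, 206, 208, 211, 214, 208, 81, 166, 186, 209, 216, 215, 215, 211, 207, 212, 212]
[207, 206, 192, 172, 105, 58, 72, 70, 73, 64, 67, 66, 63, 78, 218, 209, 125, 61, 65, 69, 64, 68, 69, 71, 64, 68, 68, 68, 48, 134, 234, 184, 70, 64, 68, 63, 66, 64, 66, 69, 66, 66, 62, 54, 131, 235, 169, 61, 58, 63]
```

Call:
send_rows(
  deltas=[
    [[-0.0003, 0, -0.0008], 0],
    [[-0.0005, 0, -0.0015], 0],
    [[-0.0005, 0, -0.0015], 0],
    [[-0.0005, 0, -0.0015], 0],
  ],
)

```text
clock: 15.7
ee_pos: [0.606, -0.1748, 0.0626]
tool_rot: [3.131, -0.253, 0.002]
contact_force: [-3.1, -0.3, 5.1]
gripper_width: 0.0801
finger_force: 30.0
```

```bash
python3 - <<'E'
from h import *
look("w13")
A=cv2.imread("pics/w13.png",0).astype(int)
print(A[110:200:2,440].tolist())
E
```

```text
clock 15.7
ee_pos [ 0.606  -0.1748  0.0626]
tool_rot [ 3.1313e+00 -2.5250e-01  1.6000e-03]
contact_force [-3.0641 -0.3254  5.1358]
ft_torque [ 0.0482  0.3783 -0.0821]
[136, 136, 138, 121, 130, 172, 180, 178, 176, 177, 176, 180, 178, 169, 173, 172, 172, 172, 174, 173, 174, 171, 108, 180, 220, 216, 215, 214, 208, 208, 206, 212, 216, 208, 81, 171, 183, 211, 216, 213, 215, 211, 209, 209, 214]
```

The filter is down on the ledges: z has stopped at the seated height and the force is rising. It sits about 2 mm too far toward the lip-end wall, so I'll ease it back and then release.

Call:
send_rows(
  deltas=[
    [[-0.001, 0.0002, 0], 0],
    [[-0.002, 0.0003, 0], 0],
    [[-0.0028, 0.0004, 0], 0],
    [[-0.0028, 0.0004, 0], 0],
    [[-0.0028, 0.0004, 0], 0],
  ],
)

```text
clock: 16.25
ee_pos: [0.6046, -0.1747, 0.0626]
tool_rot: [3.131, -0.253, 0.007]
contact_force: [4.8, -0.5, 4.4]
gripper_width: 0.0796
finger_force: 30.0
```

```bash
python3 - <<'E'
from h import *
look("w14")
A=cv2.imread("pics/w14.png",0).astype(int)
print(A[130:200:2,440].tolist())
E
```

```text
clock 16.25
ee_pos [ 0.6046 -0.1747  0.0626]
tool_rot [ 3.1308 -0.2526  0.0065]
contact_force [ 4.8189 -0.5358  4.3869]
ft_torque [ 0.1438 -0.9799 -0.0369]
[175, 171, 172, 174, 173, 174, 172, 173, 173, 175, 132, 123, 238, 220, 215, 210, 216, 211, 209, 204, 206, 211, 216, 206, 83, 166, 185, 211, 217, 215, 214, 208, 210, 211, 214]
```

Call:
send_rows(
  deltas=[
    [[0.001, 0, 0.0008], 0],
    [[0.001, 0, 0.0008], 0],
    [[0.001, 0, 0.0008], 0],
    [[0.001, 0, 0.0008], 0],
    [[0.001, 0, 0.0008], 0],
  ],
  gripper=-1,
)

```text
clock: 16.8
ee_pos: [0.6029, -0.1741, 0.0615]
tool_rot: [-3.131, 0.253, 0.003]
contact_force: [0.9, 0.1, -1.1]
gripper_width: 0.0938
finger_force: 0.0
```

Call:
send_rows(
  deltas=[
    [[0, 0, 0.01], 0],
    [[0, 0, 0.04], 0],
    [[0, 0, 0.08], 0],
    [[0, 0, 0.13], 0],
    [[0, 0, 0.18], 0],
    [[0.005, 0, 0.21], 0],
    [[0.01, 0, 0.22], 0],
    [[0.01, 0, 0.22], 0],
    [[0.01, 0, 0.22], 0],
  ],
)

```text
clock: 17.7
ee_pos: [0.6126, -0.1739, 0.2798]
tool_rot: [-3.13, 0.252, 0.006]
contact_force: [-0.2, 0.4, -0.3]
gripper_width: 0.094
finger_force: 0.0
```

```bash
python3 - <<'E'
from h import *
look("w15")
a=np.load("w15.npy");C=cam("wrist",dict(ee_pos=a[0],tool_rot=a[1]))
pe=np.array([.5935,-.174,-.160]);g=cv2.imread("pics/w15.png",0).astype(int)
pf=np.r_[world(pe,[[19.5,0,40]])[0][:2],-.16]
P=np.array(FP)+[0,0,40]
q=proj(C,world(pf,P))*1.5+.25;print(q.round(1).tolist())
e=proj(C,world(pe,EP+[[93,0,58],[-66,0,58]]))*1.5+.25;print(e.round(1).tolist())
c=int(q[:2,0].mean())+20
for lo,hi in((int(q[0,1])-45,int(q[0,1])+15),(int(q[2,1])-20,int(q[2,1])+20)):print(c,lo,g[lo:hi,c].tolist())
r=int(q[:4,1].mean())+10
for u in(q[3,0],q[2,0]):print(r,int(u)-20,g[r,int(u)-20:int(u)+25].tolist())
E
```

```text
clock 17.7
ee_pos [ 0.6126 -0.1739  0.2798]
tool_rot [-3.1301  0.2524  0.0062]
contact_force [-0.2478  0.4056 -0.3434]
ft_torque [ 0.0615  0.0171 -0.0143]
[[314.6, 171.6], [467.8, 171.5], [460.3, 330.4], [321.7, 330.5], [338.9, 147.0], [443.4, 146.9]]
[[269.3, 117.8], [513.3, 117.5], [493.6, 390.0], [288.3, 390.1], [391.2, 158.1], [391.0, 333.8]]
411 126 [112, 115, 118, 115, 113, 112, 113, 112, 112, 114, 110, 106, 108, 112, 105, 77, 112, 158, 155, 152, 147, 141, 143, 146, 139, 139, 142, 142, 141, 143, 151, 108, 84, 131, 167, 179, 172, 174, 175, 169, 165, 168, 175, 164, 134, 93, 117, 167, 182, 183, 177, 178, 174, 173, 177, 175, 167, 162, 115, 62]
411 310 [111, 15, 23, 27, 30, 32, 27, 44, 92, 122, 135, 146, 146, 140, 140, 138, 137, 140, 141, 111, 47, 29, 40, 36, 56, 79, 81, 88, 92, 89, 87, 86, 89, 90, 88, 85, 87, 89, 83, 86]
260 301 [190, 193, 194, 195, 196, 200, 202, 191, 165, 145, 110, 49, 25, 31, 32, 71, 124, 150, 207, 247, 239, 235, 234, 233, 233, 233, 233, 244, 241, 221, 101, 16, 72, 84, 111, 198, 235, 233, 237, 242, 229, 192, 190, 214, 234]
260 440 [140, 134, 155, 172, 159, 74, 7, 36, 40, 54, 98, 144, 162, 143, 134, 143, 169, 172, 165, 170, 170, 159, 140, 112, 77, 43, 29, 32, 31, 49, 70, 76, 84, 90, 93, 91, 90, 94, 94, 93, 94, 93, 90, 87, 90]
```

Seating is confirmed: the filter's front edge is at row 171 (171.5 predicted) and its rear edge at row 330 (330.4 predicted). Now I'll close the catch.

Call:
send_rows(
  deltas=[
    [[-0.1145, 0.0155, -0.09], 0.95],
    [[-0.1145, 0.0155, -0.09], 0.95],
    [[-0.1145, 0.0155, -0.09], 0.95],
    [[-0.1145, 0.0155, -0.09], 0.95],
    [[-0.1145, 0.0155, -0.09], 0.95],
    [[-0.1145, 0.0155, -0.09], 0.95],
  ],
  gripper=-0.2,
)

```text
clock: 18.35
ee_pos: [0.4968, -0.1578, 0.1892]
tool_rot: [-3.004, -0.904, 0.007]
contact_force: [-0.4, -0.0, 0.3]
gripper_width: 0.0567
finger_force: 0.0
```

Call:
send_rows(
  deltas=[
    [[0, 0, -0.03], 0.883],
    [[0, 0, -0.05], 0.883],
    [[0, 0, -0.07], 0.883],
    [[0, 0, -0.09], 0.883],
    [[0, 0, -0.11], 0.883],
    [[0, 0, -0.118], 0.883],
    [[0, 0, -0.118], 0.883],
    [[0, 0, -0.118], 0.883],
  ],
)

```text
clock: 19.15
ee_pos: [0.4995, -0.159, 0.0745]
tool_rot: [2.523, 1.871, 0.0]
contact_force: [0.7, -0.0, 0.1]
gripper_width: 0.0567
finger_force: 0.0
```

Call:
send_rows(
  deltas=[
    [[-0.001, 0.0003, -0.003], 0],
    [[-0.001, 0.0003, -0.003], 0],
  ],
)

```text
clock: 19.35
ee_pos: [0.4986, -0.1587, 0.0719]
tool_rot: [2.521, 1.873, 0.001]
contact_force: [0.4, 0.3, 0.7]
gripper_width: 0.0568
finger_force: 0.0
```

Call:
send_rows(
  deltas=[
    [[0, 0, 0], 0],
    [[0, 0, 0], 0],
    [[0, 0, 0], 0],
    [[0, 0, 0], 0],
    [[0, 0, 0], 0],
    [[0, 0, 0], 0],
    [[0, 0, 0], 0],
  ],
  gripper=1,
)

```text
clock: 20.05
ee_pos: [0.4982, -0.1585, 0.0712]
tool_rot: [-2.521, -1.874, 0.0]
contact_force: [0.1, 0.5, 0.3]
gripper_width: 0.0118
finger_force: 30.0
```

Call:
send_rows(
  deltas=[
    [[0, 0, 0], -0.05],
    [[0, 0, 0], -0.15],
    [[0, 0, 0], -0.25],
    [[0, 0, 0], -0.37],
    [[0, 0, 0], -0.5],
    [[0, 0, 0], -0.62],
    [[0, 0, 0], -0.75],
    [[0, 0, 0], -0.87],
    [[0, 0, 0], -0.95],
    [[0, 0, 0], -0.95],
  ],
)

```text
clock: 21.05
ee_pos: [0.4971, -0.1577, 0.0712]
tool_rot: [-3.029, -0.826, 0.003]
contact_force: [-3.9, 2.4, 5.0]
gripper_width: 0.0118
finger_force: 30.0
```

```bash
python3 -c "
from plant import *
s=sense();print(s['ee_pos'],s['tool_rot'],s['contact_force'],s['ft_torque'])"
```

```text
[ 0.49707999 -0.15769565  0.07119753] [-3.02856466 -0.82627576  0.00320698] [-3.94986724  2.38442629  4.98755826] [ 0.48151887  0.65155542 -0.07716148]
```

Call:
send_rows(
  deltas=[
    [[-0.0005, 0, 0], -0.1],
    [[-0.0005, 0, 0], -0.22],
    [[-0.0005, 0, 0], -0.35],
    [[-0.0005, 0, 0], -0.48],
    [[-0.0005, 0, 0], -0.6],
    [[-0.0005, 0, 0], -0.72],
    [[-0.0005, 0, 0], -0.82],
    [[-0.0005, 0, 0], -0.87],
    [[-0.0005, 0, 0], -0.9],
    [[-0.0005, 0, 0], -0.9],
    [[-0.0005, 0, 0], -0.9],
  ],
)

```text
clock: 22.15
ee_pos: [0.4968, -0.1564, 0.0712]
tool_rot: [-3.126, 0.27, 0.004]
contact_force: [-2.9, 5.6, 5.0]
gripper_width: 0.0118
finger_force: 30.0
```

```bash
python3 -c "
from plant import *
s=sense();print(s['ee_pos'],s['tool_rot'],s['contact_force'],s['ft_torque'])"
```

```text
[ 0.49681566 -0.15642945  0.07121875] [-3.12625704  0.2702646   0.0038925 ] [-2.92438438  5.61846026  5.01225391] [1.0375788  0.53131676 0.12630962]
```

The torque about z has turned positive and the yaw is -9.9°, so the catch is at its stop. Releasing now.

Call:
send_rows(
  deltas=[
    [[0, 0, 0], 0],
    [[0, 0, 0], 0],
    [[0, 0, 0], 0],
    [[0, 0, 0], 0],
    [[0, 0, 0.02], 0],
    [[0, 0, 0.06], 0],
    [[0, 0, 0.11], 0],
    [[0, 0, 0.16], 0],
    [[0.05, 0, 0.2], 0],
    [[0.1, 0, 0.2], 0],
    [[0.115, -0.01, 0.21], 0],
    [[0.115, -0.01, 0.21], 0],
    [[0.115, -0.01, 0.21], 0],
  ],
  gripper=-0.2,
)

```text
clock: 23.45
ee_pos: [0.6124, -0.1686, 0.2804]
tool_rot: [-3.129, 0.273, 0.002]
contact_force: [0.4, 0.3, 0.0]
gripper_width: 0.0565
finger_force: 0.0
```

```bash
python3 - <<'E'
from h import *
look("w16")
a=np.load("w16.npy");C=cam("wrist",dict(ee_pos=a[0],tool_rot=a[1]))
pe=np.array([.5935,-.174,-.160]);g=cv2.imread("pics/w16.png",0)
def warp(z):  # rectified top view at height z, 2px/mm, extractor frame, x up
    u=np.array([[-130,60],[-130,-60],[100,-60],[100,60]],float)
    s=proj(C,world(pe,np.c_[u,[z]*4]))*1.5+.25
    d=np.float32([[0,460],[240,460],[240,0],[0,0]])
    return cv2.warpPerspective(g,cv2.getPerspectiveTransform(np.float32(s),d),(240,460))
W=warp(67)
for x in(-52,-56,-60,-64):
    r=int(460-(x+130)*2);print(x,W[r,60:180:2].tolist())
W=warp(95)
for x in(-75,-85,-95,-105,-115):
    r=int(460-(x+130)*2);print(x,W[r,60:180:2].tolist())
q=proj(C,world(np.r_[world(pe,[[19.5,0,40]])[0][:2],-.16],np.array(FP)+[0,0,40]))*1.5+.25
c=int(q[:2,0].mean())+20;lo=int(q[0,1])-20
print(q[0,1],lo,g[lo:lo+30,c].tolist())
E
```

```text
clock 23.45
ee_pos [ 0.6124 -0.1686  0.2804]
tool_rot [-3.1294e+00  2.7340e-01  2.4000e-03]
contact_force [0.3646 0.2992 0.0024]
ft_torque [0.0832 0.0278 0.002 ]
-52 [246, 248, 192, 125, 136, 142, 143, 142, 142, 143, 143, 142, 143, 145, 147, 145, 145, 146, 148, 146, 125, 103, 101, 120, 124, 116, 115, 113, 115, 120, 124, 119, 116, 118, 121, 119, 107, 102, 135, 152, 148, 148, 148, 147, 145, 145, 145, 146, 148, 148, 146, 144, 145, 147, 148, 148, 147, 147, 148, 147]
-56 [247, 167, 130, 149, 156, 156, 154, 155, 155, 156, 156, 153, 154, 153, 154, 156, 155, 153, 155, 153, 131, 105, 101, 121, 124, 116, 112, 109, 114, 121, 122, 119, 117, 116, 117, 117, 110, 107, 139, 155, 149, 150, 155, 156, 151, 151, 151, 150, 150, 149, 147, 148, 150, 149, 149, 149, 147, 147, 147, 146]
-60 [36, 34, 39, 42, 38, 37, 39, 40, 37, 37, 40, 41, 37, 39, 39, 37, 40, 38, 36, 37, 31, 65, 118, 126, 124, 119, 115, 114, 115, 119, 122, 118, 116, 118, 120, 122, 92, 46, 36, 41, 43, 44, 42, 39, 38, 41, 40, 40, 41, 42, 42, 41, 39, 39, 40, 41, 38, 39, 42, 43]
-64 [86, 86, 88, 89, 89, 89, 89, 88, 87, 88, 88, 88, 89, 91, 90, 87, 
[... 1121 characters left out ...]
1, 116, 117, 115, 117, 114, 114, 120, 118, 91, 87, 117, 131, 133, 130, 129, 132, 133, 136, 132, 114, 91, 96, 115, 115, 115, 114, 111, 109, 110, 110, 111, 109, 103, 101, 104, 107, 105, 105, 106, 105, 101, 102, 102, 97, 96, 97]
-115 [108, 108, 109, 108, 108, 108, 106, 105, 104, 105, 107, 110, 111, 113, 113, 109, 106, 107, 108, 109, 112, 107, 77, 85, 119, 127, 132, 132, 130, 129, 134, 133, 128, 122, 92, 95, 118, 119, 116, 116, 115, 114, 114, 114, 114, 116, 114, 113, 114, 113, 111, 110, 110, 110, 110, 110, 108, 106, 105, 106]
171.84169074936088 151 [148, 149, 150, 154, 146, 124, 102, 120, 181, 195, 181, 181, 178, 175, 173, 177, 187, 203, 119, 61, 130, 170, 203, 250, 255, 250, 194, 174, 181, 183]
```

```bash
python3 -c "
from plant import *
print(order.sign_off())"
```

```text
the job is handed in; nothing more can be done
None
```

The filter is hooked under the lip and lies flat on the ledges, the catch is turned to its stop over it, and the job was handed in at about 23.5 s with the gripper clear; I never moved near the garlic, apple or lemon but did not recheck them at the end.

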